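# Press the label holder home behind the shelf lip

## Task

Take the label holder off its sloping wooden rest, stand it upright with the steel foot down and push the foot in behind the metal lip along the front edge of the little shelf, either face to the front. There is a spring in the channel: press the holder down against it, without ramming, until it is fully home, and finish still holding it pressed home (do not let go or ease off), so that I can drive the locking screws. Leave the paste tin, the cup and the tape measure where they are.

Things in the scene. Friction and masses are not known exactly. Their poses are not given: they have to be found in the camera images.
- holder: Label holder, a stiff plate 64 wide (y), 10 thick (x), 80 mm tall (z), 0.12 kg: steel foot 25 mm high (lowest 6 mm only 7 thick, 61 wide), then white plastic, card and green stripe on both faces alike, and from 55 to 80 mm a grip tab 44 mm wide. Origin: middle of the foot's edge; z to the tab. Starts leaning 45 degrees on the rest, tab up and towards the robot, upper half of both faces free.
- rest: Fixed wooden sloping rest, base 90 x 84 x 8 mm from 25 mm in front (-x) of the origin. Origin at table height, z up; its 45 degree slope falls towards +x. It carries the lowest 38 mm of the holder from beneath; a toe ledge reaches 12 mm over the foot's edge, which lies about 49 mm above the table. The holder is unfixed and lifts straight up.
- rack: Fixed little shelf, green sides, wooden board, 130 mm wide (y), board top 66 mm above the table, reaching 124 mm back (+x). Origin at table height right below the middle of the label channel; x from front to back, y along the channel, z up. The aluminium channel runs along the front edge; its lip and the shelf edge flare at the top to guide the foot in.
- channel (a point): Middle of the channel, 50 mm above the table, at the top of the orange spring bar when that is up; axes as the rack. Inside, the channel is 13 mm across (x) and 72 mm long (y) between end cheeks; its mouth is 16 mm above this point, flared to 21 mm across. Fully home, the holder's foot edge is 12 mm below this point.
- spring_bar (a joint): Orange spring bar in the bottom of the channel: 0 = up, 0.012 m = pressed down to its stop. It pushes up with 3 N at the top, rising to 6 N at the stop, and lifts the holder again if that is not held down.
- paste_tin: Blue tin with a whitish lid, 55 mm across, 42 mm tall, standing loose on the board about 90 mm behind the channel. Origin at the centre of its underside. Bystander.
- cup: Red cup, 70 mm across, 81 mm tall, standing loose on the table. Origin at the centre of its underside. Bystander.
- tape_measure: Yellow tape measure, 32 x 92 x 58 mm, standing loose on the table. Origin in its underside. Bystander.
Mind the look-alikes: they are no part of the job. What is shaped like the holder but black, orange or pink is not meant.

How it is judged:
By the outcome, as a careful person would: the job done as asked, in the order asked, and still so for the second after the job is handed in, while the arm keeps its last pose, push and grip.
It also fails if it takes over 40 s, if anything falls off the work surface, if the arm or the gripper's body presses on something with over 40 N, if the wrist force passes 120 N, or if a joint passes its speed limit or range.

## Robot

A 6-joint arm with a two-finger parallel gripper is mounted at the origin on a cart in front of the work surface, level with it; the furniture and walls round the work are solid. World frame = base frame: x ahead of the robot, y to its left, z up, the work surface at z = 0. Lengths are in mm, angles in rad, forces in N, time in s.
With the tool pointing down it reaches from about 400 to 925 mm from the base axis. Payload 12.5 kg.
Tool frame: the origin (TCP) lies at the very end of the fingers, on their centre line; the grasp point (between the pads) lies 19 mm behind it; z points along the fingers, y is the line along which they close (so a half turn about z gives the same grasp; the last joint's range is limited). The gripper opens to 95 mm and grips with 3 to 60 N. Pads are 20 mm wide; open, the fingers measure 119 mm over their backs; the gripper's body (75 mm by 180 mm) begins 59 mm behind the grasp point.
Start: joints at [-1.433, 0.491, 1.559, -0, 1.092, -0.106], TCP at [150.892, -606.53, 214.661] pointing down, gripper open.
Joint ranges: [-3.1, 3.1], [-0.84, 2.19], [0.05, 2.79], [-1.13, 4.28], [0.06, 2.93], [-2.69, 2.69]. Speed limits (rad/s): [2.22, 2.22, 2.79, 3.14, 3.14, 3.14].

## Interface

Orientations are given as [roll, pitch, yaw] about the fixed x, y, z axes, in that order (R = Rz(yaw) Ry(pitch) Rx(roll)).
In Python, from cell import state, imaging, env, spot_in, mark_of gives the robot as it stands. The module is installed in compiled form; this text tells all that it offers.
- The arm moves only by the tool step_arm, never from a script. Its argument "increments" is a list of rows, each an object with "slide": the shift along the tool's x, y, z in m, a list of three; "roll": the turn about the tool's z in rad. A call has 1 to 5 rows; each row is the pose to reach, as a shift and turn from the pose commanded when the call began, along the tool's axes at that moment; what a row does not reach only later rows make up. A row lasts 1/8 s, in which the tool goes at most 62.5 mm and 10.7 degrees, less where a joint would pass 70% of its speed; a pose out of reach is approached as far as the arm can. A call with a gripper value outside its range is refused whole. "fingers" is the opening, from 0 (shut) to 1 (fully open), set as the call begins (left out, the last holds). The fingers move at their own pace and stop on an object; the grip force is fixed at half the most. Time passes only in rows, so rows that repeat a pose let the fingers close. It gives the time, the measured TCP pose, the force, the opening and the grip force at its end, in the units of the state.
- state(): the state, without advancing time (a new reading comes with each control period).
- imaging.read_camera(name): name is "side" or "top" or "wrist"; returns a dict with "color" (384x512x3 uint8, red, green, blue), "z_map" (384x512 float32, mm along the optical axis (not along the pixel's ray), 0 where there is no reading), "intrinsics" (3x3 intrinsics, pixels), "camera_from_world" (4x4, takes a point from world to camera coordinates). Camera axes: x right, y up, looking along -z (the intrinsics and any distortion apply to the point x, -y, -z); pixel columns grow to the right and rows downward; lengths in mm; the calibration is good to about 2 mm. A picture is of the moment at which its call begins.
- env.job_done(): hands the job in; it is judged then, once.
Trained networks look in the newest picture that a camera, given by its name, has taken for a name from the list of things; names that differ only in an ending like _2 or _b are one class to them, and where a whole thing is asked for, a point or a joint stands for the part that bears it (a point fixed in the world has none). Each returns a list of dicts, best first, with "confidence" (0 to 1); they miss things now and then, are a little off and sometimes report something else, mostly with a low value. They report only what shows in the picture. A call takes as long as a camera call. They do not tell look-alikes from the thing itself.
- spot_in(camera, target): "bbox" ([left, top, right, bottom] in pixels, round what is visible of it).
- mark_of(camera, target): "uv" ([column, row] in pixels: a listed point, or the origin of a listed thing).
The state is a dict: "t": time; "joints": joint angles; "qvel": joint speeds; "tau": joint torques, N m; "eef_pos": TCP position; "tcp_rot": TCP orientation; "ft_force": force on the tool from outside, world axes, zero at the start; "moment": the same for the moment, N m; "opening": opening from 0.0 (shut) to 1.0 (fully open); "grip_force": force on a finger pad.
Only numpy, scipy, OpenCV 4.12 (cv2) and the standard library are available. Lean on these libraries where they do the work, as an engineer would, in place of code of your own. Each camera call takes 0.05 s, during which the arm holds its last target. There are 200 camera calls.

## Working session

There is one attempt and no reset: what is moved stays moved. The work goes in short steps, Python scripts to look and compute and a tool call to move; the robot and the scene stay as the last step left them, time stands still between calls to the robot, and variables do not carry over. Pictures are saved under pics/ and viewed, at most 11 in all, crops included, and the job is handed in when it is done.

Besides the shell and the picture viewer there is one more tool, called after ">>>" as name(argument=value, ...) on one line, values as JSON. step_arm: Moves the arm, as the interface text tells. Its arguments: {"type":"object","properties":{"increments":{"type":"array"},"fingers":{"type":"number"}},"required":["increments"]}

```bash
mkdir -p pics; cat > h.py <<'E'
import numpy as np, cv2
from cell import state, imaging, env, spot_in, mark_of
from scipy.spatial.transform import Rotation as R
def cam(n):
    return imaging.read_camera(n)
def save(c,f): cv2.imwrite('pics/'+f,c['color'][:,:,::-1])
def world(c,uv,z=None):
    """pixels Nx2 -> world via z_map (or given depth)"""
    uv=np.atleast_2d(uv).astype(float); K=c['intrinsics']
    if z is None: z=c['z_map'][uv[:,1].round().astype(int).clip(0,383),uv[:,0].round().astype(int).clip(0,511)]
    x=(uv[:,0]-K[0,2])/K[0,0]*z; y=(uv[:,1]-K[1,2])/K[1,1]*z
    P=np.c_[x,-y,-z,np.ones(len(uv))]
    return (np.linalg.inv(c['camera_from_world'])@P.T).T[:,:3]
def ray_at_z(c,uv,h):
    a=world(c,uv,np.array([100.]))[0]; o=np.linalg.inv(c['camera_from_world'])[:3,3]
    d=a-o; return o+d*(h-o[2])/d[2]
E
python3 - <<'E'
from h import *
import cv2
s=state(); print({k:np.round(v,3) for k,v in s.items()})
ims=[]
for n in ['side','top']:
    c=cam(n); ims.append(c['color']); print(n,np.round(np.linalg.inv(c['camera_from_world'])[:3],2).tolist(),c['intrinsics'].round(1).tolist())
    save(c,n+'0.png')
    for t in ['holder','rest','rack','paste_tin','cup','tape_measure','channel']:
        if t!='channel':
            print(t,[(np.round(d['bbox']).astype(int).tolist(),round(d['confidence'],2)) for d in spot_in(n,t)][:4])
        for d in mark_of(n,t)[:4]: print('   mark',t,np.round(d['uv'],1),round(d['confidence'],2),world(c,d['uv']).round(0).tolist())
E
```

```text
{'t': np.float64(0.0), 'joints': array([-1.433,  0.492,  1.559, -0.   ,  1.092, -0.106]), 'qvel': array([-0.   , -0.001,  0.   ,  0.   ,  0.001,  0.001]), 'tau': array([-3.0000e-03, -6.1265e+01, -2.5818e+01,  6.9000e-02,  4.8000e-02,
       -0.0000e+00]), 'eef_pos': array([ 150.859, -606.257,  214.062]), 'tcp_rot': array([-3.14 , -0.   ,  0.244]), 'ft_force': array([ 0.529, -0.217, -0.013]), 'moment': array([-0.034,  0.045,  0.028]), 'grip_force': np.float64(0.0), 'opening': np.float64(0.998)}
side [[0.97, 0.18, -0.18, 396.91], [-0.26, 0.67, -0.7, -591.14], [-0.0, 0.72, 0.69, 638.17]] [[434.4, 0.0, 255.0], [0.0, 434.4, 197.8], [0.0, 0.0, 1.0]]
holder [([166, 143, 205, 164], 0.73), ([217, 187, 256, 216], 0.7), ([230, 114, 263, 141], 0.69), ([132, 178, 175, 210], 0.59)]
   mark holder [161.6 180.5] 0.97 [[382.0, 152.0, 8.0]]
   mark holder [196.6 157.4] 0.93 [[469.0, 209.0, 10.0]]
   mark holder [220.6 200.3] 0.69 [[494.0, 54.0, 10.0]]
   mark holder [252.6 135.1] 0.68 [[595.0, 178.0, 71.0]]
rest [([227, 132, 274, 162], 0.78), ([285, 170, 321, 224], 0.57)]
   mark rest [244.9 155.5] 0.
[... 870 characters left out ...]
0.0, 209.0, 11.0]]
   mark holder [189.2 267.1] 0.77 [[382.0, 150.0, 5.0]]
   mark holder [158.  170.6] 0.61 [[611.0, 222.0, 57.0]]
rest [([148, 160, 186, 202], 0.77), ([289, 146, 353, 206], 0.47)]
   mark rest [170.3 186.5] 0.68 [[568.0, 183.0, 107.0]]
rack [([288, 148, 351, 205], 0.77)]
   mark rack [319.5 202.7] 0.57 [[539.0, -160.0, 59.0]]
paste_tin [([304, 148, 337, 172], 0.97)]
   mark paste_tin [315.7 161.6] 0.78 [[629.0, -143.0, 108.0]]
cup [([243, 141, 276, 171], 0.56)]
   mark cup [260.1 161. ] 0.7 [[647.0, -21.0, 4.0]]
tape_measure [([235, 248, 269, 268], 0.81)]
   mark tape_measure [251.4 256.6] 0.79 [[412.0, -0.0, 57.0]]
   mark channel [322.2 200.2] 0.95 [[546.0, -168.0, 52.0]]
```

```bash
python3 - <<'E'
import cv2
a=cv2.imread('pics/side0.png')[95:320,120:380]; cv2.imwrite('pics/a.png',cv2.resize(a,None,fx=2.65,fy=2.65,interpolation=cv2.INTER_CUBIC))
a=cv2.imread('pics/top0.png')[130:310,130:370]; cv2.imwrite('pics/b.png',cv2.resize(a,None,fx=3.2,fy=3.2,interpolation=cv2.INTER_CUBIC))
E
```

```text
(no output)
```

View pics/a.png

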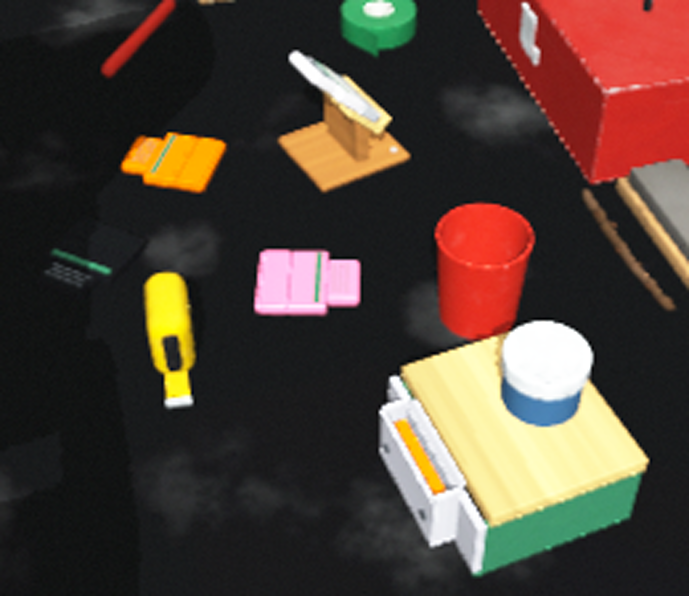

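View pics/b.png

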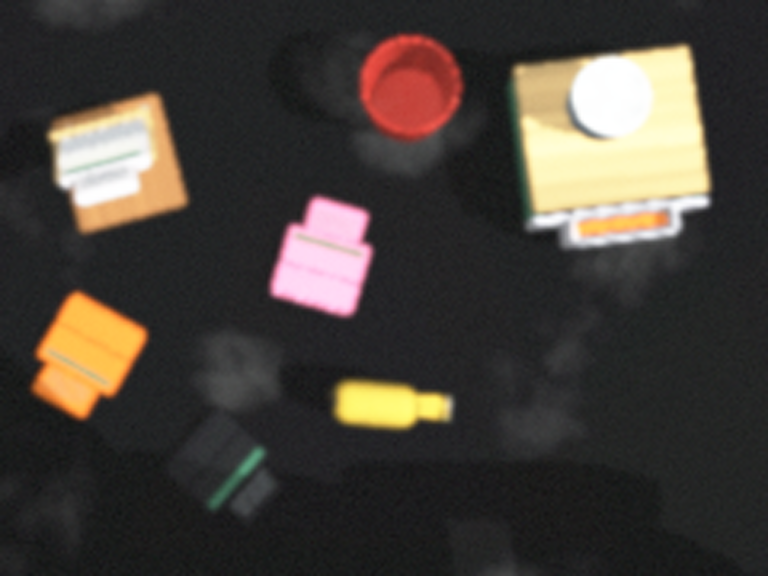

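The white holder leaning on the wooden rest is at side (250,130) and top (160,180). The look-alikes lie flat on the table: orange at side (186,155), pink at (236,200), black at (150,195). Only the white one with a steel foot on the rest fits, and the enlarged crops confirm it. The rack's channel is at top (322,200).

The tool always points down, so I plan to do four things:
1. Grip the holder by its side edges.
2. Lift it off the rest.
3. Swing it upright against a fixed edge.
4. Insert it in the channel.

First I'll look at the rack on the way.

>>> step_arm(increments=[{"slide": [0.046, -0.036, -0.02]}, {"slide": [0.092, -0.072, -0.035]}, {"slide": [0.138, -0.108, -0.05]}, {"slide": [0.184, -0.144, -0.065]}, {"slide": [0.23, -0.18, -0.08]}])

```text
invalid input at $.increments[0]: expected keys slide, roll
```

>>> step_arm(increments=[{"slide": [0.046, -0.036, 0]}, {"slide": [0.092, -0.072, 0]}, {"slide": [0.138, -0.108, 0]}, {"slide": [0.15, -0.144, 0]}, {"slide": [0.15, -0.144, 0]}])

```text
invalid input at $.increments[0]: expected keys slide, roll
```

```bash
python3 - <<'E'
from h import *
s=state(); print({k:np.round(s[k],3) for k in ['t','eef_pos','tcp_rot','ft_force']})
c=cam('wrist'); save(c,'w1.png'); np.savez('w1.npz',**c)
for t in ['rack','channel','paste_tin','spring_bar']:
    for d in mark_of('wrist',t)[:2]: print(t,np.round(d['uv'],1),round(d['confidence'],2),world(c,d['uv']).round(0).tolist())
E
```

```text
{'t': np.float64(1.4), 'eef_pos': array([ 150.876, -606.549,  214.662]), 'tcp_rot': array([3.141, 0.   , 0.244]), 'ft_force': array([-0.65 ,  0.026,  0.368])}Traceback (most recent call last):
  File "<stdin>", line 5, in <module>
ValueError: it knows: channel, cup, holder, paste_tin, rack, rest, tape_measure
```

View pics/w1.png

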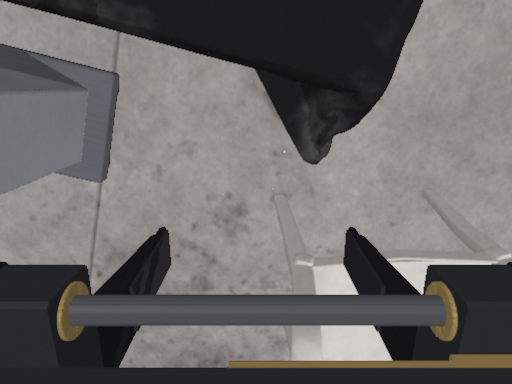

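The call was refused because "roll" is required, so the picture shows only the floor. Retrying.

>>> step_arm(increments=[{"slide": [0.046, -0.036, -0.02], "roll": 0}, {"slide": [0.092, -0.072, -0.035], "roll": 0}, {"slide": [0.138, -0.108, -0.05], "roll": 0}, {"slide": [0.184, -0.144, -0.065], "roll": 0}, {"slide": [0.23, -0.18, -0.08], "roll": 0}])

```text
t: 2.22
eef_pos: [331.5, -374.7, 295.3]
tcp_rot: [3.141, -0.0, 0.244]
ft_force: [0.6, -0.0, 0.6]
opening: 0.997
grip_force: 0.0
```

>>> step_arm(increments=[{"slide": [0.046, -0.036, 0], "roll": 0}, {"slide": [0.092, -0.072, 0], "roll": 0}, {"slide": [0.138, -0.108, 0], "roll": 0}, {"slide": [0.15, -0.144, 0], "roll": 0}, {"slide": [0.15, -0.144, 0], "roll": 0}])

```text
t: 2.85
eef_pos: [441.7, -198.3, 294.8]
tcp_rot: [3.142, -0.0, 0.247]
ft_force: [0.4, 0.3, -0.4]
opening: 1.002
grip_force: 0.0
```

```bash
python3 - <<'E'
from h import *
s=state(); print({k:np.round(s[k],3) for k in ['t','eef_pos','tcp_rot','ft_force']})
c=cam('wrist'); save(c,'w2.png'); np.savez('w2.npz',**c)
for t in ['rack','channel']:
    for d in mark_of('wrist',t)[:2]: print(t,np.round(d['uv'],1),round(d['confidence'],2),world(c,d['uv']).round(0).tolist())
E
```

```text
{'t': np.float64(2.85), 'eef_pos': array([ 441.719, -198.295,  294.843]), 'tcp_rot': array([ 3.142, -0.   ,  0.247]), 'ft_force': array([ 0.384,  0.306, -0.388])}
rack [254.7  66.5] 0.58 [[542.0, -172.0, 49.0]]
channel [254.4  62.4] 0.87 [[546.0, -170.0, 51.0]]
```

View pics/w2.png

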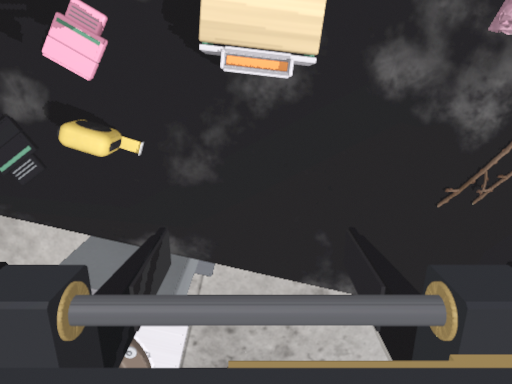

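The rack is at the top of the wrist picture. The channel with its orange bar is at (256,63), tilted slightly in the image. Next I'll fit its centre and yaw, then move over the holder.

```bash
python3 - <<'E'
from h import *
c=dict(np.load('w2.npz')); im=c['color']; hsv=cv2.cvtColor(im,cv2.COLOR_RGB2HSV)
v,u=np.mgrid[0:384,0:512]; uv=np.c_[u.ravel(),v.ravel()]; W=world(c,uv).reshape(384,512,3)
roi=(u>190)&(u<330)&(v<85)
o=roi&(hsv[...,0]<15)&(hsv[...,1]>180)&(hsv[...,2]>90)
P=W[o]; print('orange',o.sum(),P.mean(0).round(1),P[:,2].min(),P[:,2].max())
def rect(P):
    r=cv2.minAreaRect(P[:,:2].astype(np.float32)); b=cv2.boxPoints(r); return np.round(r[0],1),np.round(r[1],1),r[2]
print(rect(P))
w=roi&(hsv[...,1]<60)&(hsv[...,2]>110)&(c['z_map']>0)
P=W[w]; print('white',w.sum(),np.percentile(P[:,2],[2,25,50,75,98]).round(1)); print(rect(P))
yaw=np.deg2rad(8)
b=roi&(hsv[...,0]>12)&(hsv[...,0]<30)&(hsv[...,1]>60)&(hsv[...,1]<180)&(W[...,2]>55)&(W[...,2]<80)
# front edge of the board: lowest row per column
ed=np.array([W[np.where(b[:,k])[0].max(),k] for k in range(212,310) if b[:,k].any()])
f=np.polyfit(ed[:,1],ed[:,0],1); print('board edge slope',f, 'yaw',-np.arctan(f[0]), 'z',np.median(ed[:,2]))
# profile across the channel at its middle, per column 256
for r in range(40,80): print(r,W[r,256].round(0),hsv[r,256],end=' | ')
E
```

```text
<stdin>:6: RuntimeWarning: Mean of empty slice.
  ret = um.true_divide(
Traceback (most recent call last):
ValueError: zero-size array to reduction operation minimum which has no identity
```

>>> step_arm(increments=[{"slide": [0.03, -0.055, 0], "roll": 0}, {"slide": [0.06, -0.11, 0], "roll": 0}, {"slide": [0.09, -0.165, 0], "roll": 0}, {"slide": [0.12, -0.22, 0], "roll": 0}, {"slide": [0.14, -0.275, 0], "roll": 0}])

```text
t: 3.62
eef_pos: [511.9, 101.2, 294.5]
tcp_rot: [3.141, -0.0, 0.242]
ft_force: [1.0, -1.2, 1.2]
opening: 1.0
grip_force: 0.0
```

>>> step_arm(increments=[{"slide": [0.0, -0.05, 0], "roll": 0}, {"slide": [0.0, -0.07, 0], "roll": 0}, {"slide": [0.0, -0.07, 0], "roll": 0}])

```text
t: 4.0
eef_pos: [494.3, 168.3, 294.5]
tcp_rot: [3.141, 0.0, 0.244]
ft_force: [0.5, -0.2, 0.3]
opening: 1.0
grip_force: 0.0
```

```bash
python3 - <<'E'
from h import *
s=state(); print({k:np.round(s[k],3) for k in ['t','eef_pos','tcp_rot','ft_force']})
c=cam('wrist'); save(c,'w3.png'); np.savez('w3.npz',**c)
for t in ['rest','holder']:
    for d in mark_of('wrist',t)[:2]: print(t,np.round(d['uv'],1),round(d['confidence'],2),world(c,d['uv']).round(0).tolist())
E
```

```text
{'t': np.float64(4.0), 'eef_pos': array([494.279, 168.273, 294.471]), 'tcp_rot': array([3.141, 0.   , 0.244]), 'ft_force': array([ 0.452, -0.205,  0.296])}
holder [218.6 154.3] 0.9 [[477.0, 216.0, 8.0]]
holder [248.9 225.6] 0.82 [[384.0, 151.0, 1.0]]
```

View pics/w3.png

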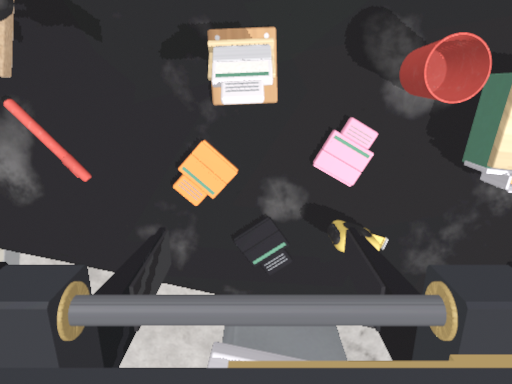

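The holder is on its rest at (242,70), with the tab at (243,92) pointing towards the robot and its width nearly along the image columns. Now I'll measure both it and the channel.

```bash
python3 - <<'E'
from h import *
v,u=np.mgrid[0:384,0:512]; uv=np.c_[u.ravel(),v.ravel()]
def rect(P):
    r=cv2.minAreaRect(P[:,:2].astype(np.float32)); return np.round(r[0],1),np.round(r[1],1),round(r[2],1)
c=dict(np.load('w2.npz')); hsv=cv2.cvtColor(c['color'],cv2.COLOR_RGB2HSV); W=world(c,uv).reshape(384,512,3)
print(hsv[62:65,245:248].tolist())
roi=(u>195)&(u<322)&(v<85)
o=(u>222)&(u<294)&(v>52)&(v<76)&(hsv[...,0]<18)&(hsv[...,1]>200)&(c['z_map']>0)
P=W[o]; print('orange',o.sum(),P.mean(0).round(1),rect(P)) if o.any() else 0
w=roi&(hsv[...,1]<60)&(hsv[...,2]>110)&(c['z_map']>0)
P=W[w]; print('white',w.sum(),np.percentile(P[:,2],[2,25,50,75,98]).round(1),rect(P))
b=roi&(hsv[...,0]>10)&(hsv[...,0]<30)&(hsv[...,1]>60)&(hsv[...,1]<190)&(W[...,2]>58)&(W[...,2]<76)&(v<56)
ed=np.array([W[np.where(b[:,k])[0].max(),k] for k in range(208,315) if b[:,k].any()])
f=np.polyfit(ed[:,1],ed[:,0],1); r=np.polyval(f,ed[:,1])-ed[:,0]; k=abs(r)<4; f=np.polyfit(ed[k,1],ed[k,0],1); print('board edge',f,'yaw',-np.arctan(f[0]),np.median(ed[:,2]),ed[k].mean(0),k.sum())
for q in range(44,80,1): print(q,W[q,256].round(0).tolist(),hsv[q,256].tolist(),end=' | ')
print()
c=dict(np.load('w3.npz')); hsv=cv2.cvtColor(c['color'],cv2.COLOR_RGB2HSV); W=world(c,uv).reshape(384,512,3)
roi=(u>205)&(u<280)&(v>20)&(v<110)
w=roi&(hsv[...,1]<70)&(hsv[...,2]>90)&(W[...,2]>40)&(W[...,2]<125)
P=W[w]; n=P.mean(0); U,S,V=np.linalg.svd(P-n); print('holder pts',w.sum(),n.round(1),S.round(1)); print(V.round(3))
for q in range(28,108,2): print(q,W[q,243].round(0).tolist(),hsv[q,243].tolist(),end=' | ')
for q in [50,65,72,92]:
    cols=np.where(w[q])[0]; print(q,cols.min(),cols.max(),W[q,cols.min()].round(0),W[q,cols.max()].round(0))
E
```

```text
[[[16, 137, 255], [16, 138, 255], [16, 138, 255]], [[16, 138, 255], [16, 138, 255], [16, 139, 255]], [[14, 146, 255], [15, 143, 255], [16, 139, 255]]]
white 2428 [ 0.2 57.2 63.1 64.9 66.5] (array([ 567.8, -168.9]), array([ 77. , 146.9]), 14.1)
board edge [-1.40490787e-01  5.36722682e+02] yaw 0.1395772611308295 62.958738660126585 [ 561.15340744 -173.89557228   62.38684568] 107
44 [564.0, -168.0, 64.0] [19, 70, 227] | 45 [562.0, -168.0, 66.0] [19, 69, 229] | 46 [561.0, -168.0, 66.0] [19, 72, 216] | 47 [561.0, -168.0, 63.0] [19, 80, 179] | 48 [560.0, -168.0, 59.0] [18, 78, 95] | 49 [565.0, -167.0, -0.0] [132, 7, 176] | 50 [558.0, -169.0, 64.0] [135, 6, 236] | 51 [557.0, -169.0, 65.0] [133, 8, 237] | 52 [556.0, -170.0, 65.0] [133, 8, 214] | 53 [555.0, -170.0, 61.0] [130, 8, 204] | 54 [554.0, -170.0, 62.0] [132, 6, 201] | 55 [553.0, -170.0, 60.0] [135, 8, 201] | 56 [552.0, -170.0, 56.0] [133, 9, 192] | 57 [552.0, -171.0, 50.0] [132, 8, 155] | 58 [552.0, -170.0, 35.0] [10, 108, 215] | 59 [550.0, -171.0, 51.0] [15, 141, 255] | 60 [549.0, -171.0, 49.0] [16, 136, 255] | 61 [548.0, -172.0, 48.
[... 1963 characters left out ...]
[575.0, 202.0, 92.0] [143, 5, 219] | 84 [573.0, 202.0, 94.0] [150, 4, 232] | 86 [571.0, 201.0, 96.0] [128, 5, 201] | 88 [569.0, 200.0, 99.0] [158, 4, 252] | 90 [567.0, 200.0, 100.0] [120, 5, 203] | 92 [565.0, 199.0, 102.0] [150, 4, 253] | 94 [564.0, 199.0, 104.0] [150, 4, 253] | 96 [562.0, 198.0, 107.0] [0, 0, 255] | 98 [560.0, 198.0, 106.0] [0, 0, 255] | 100 [558.0, 198.0, 105.0] [0, 0, 255] | 102 [556.0, 197.0, 103.0] [150, 4, 255] | 104 [549.0, 199.0, 5.0] [10, 43, 107] | 106 [546.0, 199.0, -1.0] [120, 10, 50] | 50 212 272 [600. 246.  47.] [617. 180.  44.]
65 209 273 [583. 244.  59.] [600. 175.  61.]
72 210 274 [576. 241.  66.] [593. 173.  68.]
92 221 263 [560. 221. 100.] [570. 180.  99.]
```

Measurements:
- **Holder:** foot edge about (609,213,49), yaw 0.275, upper edge of tab z ≈ 107, all matching the given sizes.
- **Channel:** about (546,-171,50), yaw ≈ 0.14.

Now descend beside the holder's body and grip its side edges at about s = 46.

>>> step_arm(increments=[{"slide": [0.045, -0.008, 0.03], "roll": -0.015}, {"slide": [0.0894, -0.0154, 0.06], "roll": -0.031}, {"slide": [0.0894, -0.0154, 0.115], "roll": -0.031}, {"slide": [0.0894, -0.0154, 0.16], "roll": -0.031}, {"slide": [0.0894, -0.0154, 0.185], "roll": -0.031}], fingers=1)

```text
t: 4.78
eef_pos: [576.9, 202.9, 107.0]
tcp_rot: [3.142, 0.003, 0.273]
ft_force: [0.8, -0.1, 0.8]
opening: 1.001
grip_force: 0.0
```

>>> step_arm(increments=[{"slide": [0, 0, 0.02], "roll": 0}, {"slide": [0, 0, 0.0335], "roll": 0}, {"slide": [0, 0, 0.0335], "roll": 0}])

```text
t: 5.15
eef_pos: [577.1, 203.8, 75.5]
tcp_rot: [3.142, 0.001, 0.274]
ft_force: [0.1, 0.0, 1.1]
opening: 1.0
grip_force: 0.0
```

```bash
python3 - <<'E'
from h import *
s=state(); print({k:np.round(s[k],3) for k in ['t','eef_pos','tcp_rot','ft_force']})
a=cam('side'); save(a,'s4.png'); b=cam('wrist')
A=cv2.resize(a['color'][90:180,190:310],(600,450)); cv2.imwrite('pics/m4.png',cv2.resize(np.hstack([A,cv2.resize(b['color'],(600,450))]),(800,300))[:,:,::-1])
E
```

```text
{'t': np.float64(5.15), 'eef_pos': array([577.137, 203.844,  75.462]), 'tcp_rot': array([3.142e+00, 1.000e-03, 2.740e-01]), 'ft_force': array([0.099, 0.017, 1.104])}
```

View pics/m4.png

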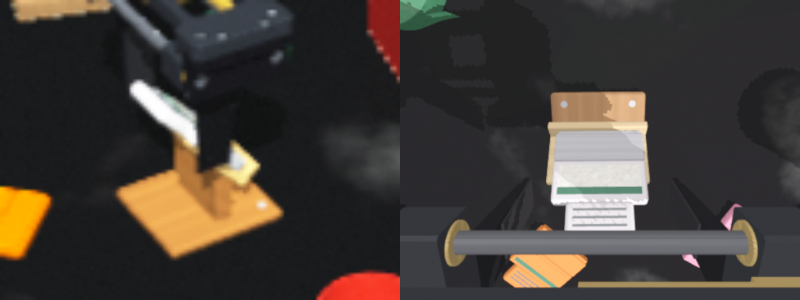

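The fingers straddle the holder symmetrically in the wrist view (holder centre at mid-image), and the side view shows them at the upper half of the body. Closing.

>>> step_arm(increments=[{"slide": [0, 0, 0], "roll": 0}, {"slide": [0, 0, 0], "roll": 0}, {"slide": [0, 0, 0], "roll": 0}, {"slide": [0, 0, 0], "roll": 0}], fingers=0)

```text
t: 5.75
eef_pos: [577.1, 204.8, 76.3]
tcp_rot: [3.141, -0.0, 0.275]
ft_force: [-1.0, -0.3, 2.0]
opening: 0.669
grip_force: 30.0
```

>>> step_arm(increments=[{"slide": [0, 0, -0.02], "roll": 0}, {"slide": [0, 0, -0.05], "roll": 0}, {"slide": [0, 0, -0.1], "roll": 0}, {"slide": [0, 0, -0.15], "roll": 0}, {"slide": [0, 0, -0.15], "roll": 0}])

```text
t: 6.38
eef_pos: [578.2, 205.1, 229.8]
tcp_rot: [3.141, -0.007, 0.275]
ft_force: [-0.6, 0.9, -1.9]
opening: 0.67
grip_force: 30.0
```

```bash
python3 - <<'E'
from h import *
s=state(); print({k:np.round(s[k],3) for k in ['t','eef_pos','tcp_rot','ft_force','opening','grip_force']})
a=cam('side'); save(a,'s5.png'); b=cam('wrist'); np.savez('w5.npz',**b);np.savez('s5.npz',**a)
cv2.imwrite('pics/m5.png',cv2.resize(np.hstack([a['color'],b['color']]),(800,300))[:,:,::-1])
E
```

```text
{'t': np.float64(6.375), 'eef_pos': array([578.229, 205.096, 229.805]), 'tcp_rot': array([ 3.141, -0.007,  0.275]), 'ft_force': array([-0.582,  0.92 , -1.918]), 'opening': np.float64(0.67), 'grip_force': np.float64(29.997)}
```

View pics/m5.png

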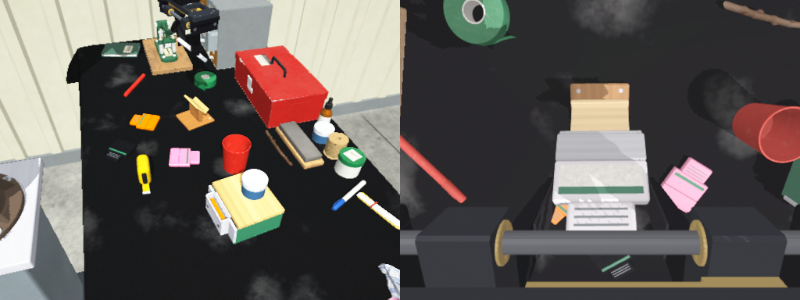

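The holder is held (opening 0.67 = 64 mm, 30 N), still at about 45° in the wrist view, and the rest is empty. Now I'll refine the rack pose and compute the holder's in-hand pose for swinging it up against the lip's outer face.

```bash
cat >> h.py <<'E'
def plate(c,roi,show=True):
    """holder pose in tool frame from wrist picture: mean, tilt from vertical in tool xz"""
    v,u=np.mgrid[0:384,0:512]; W=world(c,np.c_[u.ravel(),v.ravel()]); s=state()
    T=R.from_euler('xyz',s['tcp_rot']).inv().apply(W-s['eef_pos']).reshape(384,512,3)
    hsv=cv2.cvtColor(c['color'],cv2.COLOR_RGB2HSV)
    m=(u>roi[0])&(u<roi[2])&(v>roi[1])&(v<roi[3])&(hsv[...,1]<80)&(hsv[...,2]>70)&(c['z_map']>0)&(abs(T[...,1])<30)&(T[...,2]<60)&(T[...,2]>-40)
    return T[m],m
E
python3 - <<'E'
from h import *
v,u=np.mgrid[0:384,0:512]
c=dict(np.load('w2.npz')); hsv=cv2.cvtColor(c['color'],cv2.COLOR_RGB2HSV); W=world(c,np.c_[u.ravel(),v.ravel()]).reshape(384,512,3)
o=(u>222)&(u<294)&(v>52)&(v<76)&(hsv[...,0]<18)&(hsv[...,1]>100)&(hsv[...,2]>150)
P=W[o]; r=cv2.minAreaRect(P[:,:2].astype(np.float32)); print('orange',o.sum(),P.mean(0).round(1),r)
w=(u>200)&(u<320)&(v>40)&(v<82)&(hsv[...,1]<40)&(hsv[...,2]>150)&(W[...,2]>61)&(W[...,2]<69)
P=W[w]; y=0.14
ex=np.array([np.cos(y),np.sin(y)]); ey=np.array([-np.sin(y),np.cos(y)]); Q=np.c_[P[:,:2]@ex,P[:,:2]@ey]; q0=np.array([546,-171])
q0=np.r_[q0@ex,q0@ey]; Q-=q0; print('lip top rel (546,-171): x',np.percentile(Q[:,0],[1,50,99]).round(1),'y',np.percentile(Q[:,1],[1,99]).round(1))
f=Q[Q[:,0]<-6]; print('front lip y',f[:,1].min(),f[:,1].max(),'slope',np.polyfit(f[:,1],f[:,0],1))
c=dict(np.load('w5.npz')); T,m=plate(c,(170,150,350,300)); print(m.sum(), np.where(m)[0].min(),np.where(m)[0].max(),np.where(m)[1].min(),np.where(m)[1].max())
n=np.median(T,0); S,V=np.linalg.svd(T-T.mean(0))[1:]; print(n.round(1),V.round(3).tolist())
for k in range(160,300,8): print(k,T[np.where(m)[0]==k].mean(0).round(1) if (np.where(m)[0]==k).any() else None)
E
```

```text
orange 581 [ 546.  -172.2   52.4] ((536.6176147460938, -173.970947265625), (31.515674591064453, 71.32111358642578), 7.869163513183594)
lip top rel (546,-171): x [-13.1   1.   12.2] y [-40.9  37.8]
front lip y -40.929604884556056 37.888748981937226 slope [ 1.42493630e-03 -1.07632118e+01]
12595 167 294 196 314
[12.8  0.3 -3.5] [[-0.704, 0.016, -0.71], [-0.016, -1.0, -0.007], [-0.71, 0.006, 0.705]]
160 None
168 [37.4  0.3 23.7]
176 [34.  -0.2 18.2]
184 [30.3 -0.3 14.6]
192 [26.7  0.3 11. ]
200 [23.2  0.1  7.3]
208 [19.8 -0.3  4. ]
216 [16.5  0.1  0.4]
224 [13.3  0.1 -3. ]
232 [10.2 -0.2 -6.3]
240 [ 7.1 -9.1 -9.4]
248 [  3.9   0.  -12.2]
256 [  0.6  -0.  -14.6]
264 [ -2.    0.6 -17.9]
272 [ -4.9   0.6 -20.7]
280 [ -7.8   0.9 -23.4]
288 [-10.2   0.6 -26.5]
296 None
```

Channel centre is about (546,-172.4), yaw 0.14. The lip's front is 13 mm in front of that. In the tool frame the plate sits at 45°, with its foot at x +33 and z +27. Moving in front of the lip.

>>> step_arm(increments=[{"slide": [-0.028, 0.05, 0], "roll": 0.03}, {"slide": [-0.056, 0.1, 0], "roll": 0.06}, {"slide": [-0.084, 0.15, 0], "roll": 0.09}, {"slide": [-0.112, 0.2, 0], "roll": 0.12}, {"slide": [-0.14, 0.25, 0], "roll": 0.135}])

```text
t: 7.1
eef_pos: [508.9, -75.4, 224.5]
tcp_rot: [-3.141, 0.003, 0.139]
ft_force: [0.1, -0.1, -2.2]
opening: 0.669
grip_force: 30.0
```

```bash
cat >> h.py <<'E'
C0=np.array([546,-172.4]); Y=0.14
def rel():
    s=state(); y=s['tcp_rot'][2]; d=s['eef_pos'][:2]-C0
    print('t',round(s['t'],2),'rack xy',(d@[np.cos(Y),np.sin(Y)]).round(1),(d@[-np.sin(Y),np.cos(Y)]).round(1),'z',s['eef_pos'][2].round(1),'yaw',round(y,3),'F',s['ft_force'].round(1),'M',s['moment'].round(2),'open',round(s['opening'],3),round(s['grip_force'],1))
    return s
E
python3 - <<'E'
from h import *
s=rel(); y=s['tcp_rot'][2]; t=C0-60*np.array([np.cos(Y),np.sin(Y)])-s['eef_pos'][:2]
print('slide',t@[np.cos(y),np.sin(y)],t@[np.sin(y),-np.cos(y)],'roll',y-Y)
E
```

```text
t 7.1 rack xy -23.2 101.3 z 224.5 yaw 0.139 F [ 0.1 -0.1 -2.2] M [0.06 0.02 0.02] open 0.669 30.0
slide -36.70455602870036 101.30442208107749 roll -0.0007147465040148182
```

>>> step_arm(increments=[{"slide": [-0.018, 0.05, 0.04], "roll": 0}, {"slide": [-0.037, 0.1, 0.07], "roll": 0}, {"slide": [-0.037, 0.1015, 0.105], "roll": 0}, {"slide": [-0.037, 0.1015, 0.145], "roll": 0}, {"slide": [-0.037, 0.1015, 0.145], "roll": 0}])

```text
t: 7.72
eef_pos: [485.6, -178.7, 78.0]
tcp_rot: [-3.137, 0.006, 0.139]
ft_force: [0.1, -0.3, -0.9]
opening: 0.667
grip_force: 30.0
```

```bash
python3 - <<'E'
from h import *
s=rel()
E
```

```text
t 7.72 rack xy -60.7 2.1 z 78.0 yaw 0.139 F [ 0.1 -0.3 -0.9] M [0.05 0.05 0.02] open 0.667 30.0
```

>>> step_arm(increments=[{"slide": [0.006, 0.001, 0], "roll": 0}, {"slide": [0.012, 0.001, 0], "roll": 0}, {"slide": [0.016, 0.001, 0], "roll": 0}, {"slide": [0.02, 0.001, 0], "roll": 0}, {"slide": [0.024, 0.001, 0], "roll": 0}])

```text
t: 8.35
eef_pos: [510.7, -176.7, 82.2]
tcp_rot: [-3.141, 0.002, 0.141]
ft_force: [-7.7, -1.2, 2.2]
opening: 0.67
grip_force: 30.0
```

```bash
python3 - <<'E'
from h import *
s=rel()
c=cam('wrist'); save(c,'w6.png'); T,m=plate(c,(170,100,350,300)); r=np.where(m)[0]
for k in range(110,300,10): print(k,T[r==k].mean(0).round(1) if (r==k).any() else None)
E
```

```text
t 8.35 rack xy -35.5 0.6 z 82.2 yaw 0.141 F [-7.7 -1.2  2.2] M [-0.18  1.73 -0.03] open 0.67 30.0
110 [69.6 15.  16.9]
120 [64.4 14.4 17. ]
130 [59.2 15.  16.8]
140 [53.8 15.1 16.9]
150 [47.7 -0.1 20.5]
160 None
170 None
180 [28.6  0.2 26.9]
190 [25.2 -0.1 17.9]
200 [18.6 -0.1 19.7]
210 [14.6  0.2 13.7]
220 [10.9  0.2  7.7]
230 [ 7.5 -0.2  1.9]
240 [ 4.1 -0.  -3.5]
250 [  0.8 -19.9  -8.5]
260 [ -2.5   0.2 -13.2]
270 [ -6.3   0.3 -16.4]
280 [ -8.1   0.5 -22.7]
290 [-11.    0.6 -26.9]
```

View pics/w6.png

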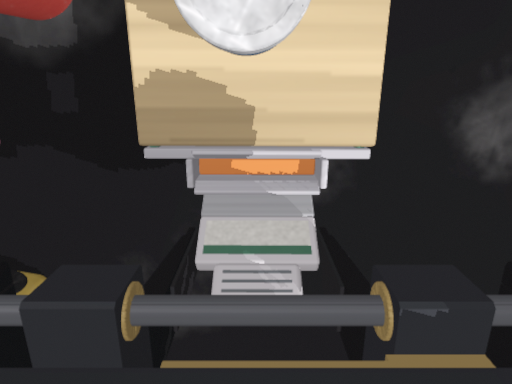

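The foot rests against the lip's outer face (row 187) and the plate has already swung from 45° to about 32° at about 8 N. The holder is centred on the channel (column 257 for both). Continuing.

>>> step_arm(increments=[{"slide": [0.004, 0, 0], "roll": 0}, {"slide": [0.007, 0, 0], "roll": 0}, {"slide": [0.01, 0, 0], "roll": 0}, {"slide": [0.013, 0, 0], "roll": 0}, {"slide": [0.013, 0, 0], "roll": 0}])

```text
t: 9.02
eef_pos: [524.3, -175.0, 82.2]
tcp_rot: [3.142, 0.001, 0.141]
ft_force: [-6.1, -0.4, 0.4]
opening: 0.673
grip_force: 30.0
```

```bash
cat >> h.py <<'E'
def tilt(name):
    s=rel(); c=cam('wrist'); save(c,name); np.savez(name[:-4]+'.npz',**c); T,m=plate(c,(170,100,350,320)); r=np.where(m)[0]
    k=(abs(T[:,1])<20)&(T[:,2]<18)&(T[:,2]>-35)&(T[:,0]<25)
    P=T[k]; z0=P[:,2]
    f=np.polyfit(z0,P[:,0],1)
    for _ in range(4):
        e=abs(np.polyval(f,P[:,2])-P[:,0])<2.5; f=np.polyfit(P[e,2],P[e,0],1)
    print('tilt deg',np.degrees(np.arctan(f[0])).round(1),'face x at tip',f[1].round(1),e.sum(),len(e))
    for q in range(150,320,10): print(q,T[r==q].mean(0).round(1) if (r==q).any() else None,end=' ')
    return c
E
python3 - <<'E'
from h import *
tilt('w7.png')
E
```

```text
t 9.03 rack xy -21.9 0.5 z 82.2 yaw 0.141 F [-6.1 -0.4  0.4] M [-0.07  1.04 -0.06] open 0.673 30.0
tilt deg 18.4 face x at tip 0.3 5148 5390
150 [48.9 14.5 17. ] 160 [43.4 15.2 16.8] 170 [37.4 -0.  18.2] 180 [31.  -0.1 20.1] 190 None 200 [15.5  0.2 30.5] 210 [12.9  0.1 19.8] 220 [ 6.7 -0.1 19.6] 230 [ 4.   0.3 11.2] 240 [1.5 0.  3.2] 250 [-0.8  0.  -4.3] 260 [ -3.3   0.1 -10.7] 270 [ -6.    0.3 -16. ] 280 [ -7.5   0.6 -22.8] 290 [ -9.2   0.7 -28.9] 300 None 310 None
```

>>> step_arm(increments=[{"slide": [0.003, 0, 0], "roll": 0}, {"slide": [0.006, 0, 0], "roll": 0}, {"slide": [0.009, 0, 0], "roll": 0}, {"slide": [0.012, 0, 0], "roll": 0}, {"slide": [0.012, 0, 0], "roll": 0}])

```text
t: 9.7
eef_pos: [535.8, -173.4, 82.2]
tcp_rot: [-3.142, 0.001, 0.141]
ft_force: [-6.3, -0.4, 1.8]
opening: 0.668
grip_force: 30.0
```

```bash
python3 - <<'E'
from h import *
tilt('w8.png')
E
```

```text
t 9.7 rack xy -10.2 0.5 z 82.2 yaw 0.141 F [-6.3 -0.4  1.8] M [-0.17  1.34  0.04] open 0.668 30.0
tilt deg 6.2 face x at tip -4.2 4397 4733
150 [48.9 14.7 16.8] 160 [43.4 14.9 16.8] 170 [37.7 14.2 16.7] 180 [31.9 15.1 16.8] 190 [25.7  0.5 18.1] 200 [18.6 24.2 21.3] 210 None 220 [ 3.8 -0.1 26.9] 230 [ 0.8 -0.5 18.6] 240 [-3.2  0.  13.2] 250 [-4.   0.5  2.1] 260 [ -5.2 -11.   -7.1] 270 [ -6.8  -0.2 -14.7] 280 [ -8.2  -0.1 -21.8] 290 [ -7.7   0.6 -31.1] 300 None 310 None
```

>>> step_arm(increments=[{"slide": [0.002, 0, 0], "roll": 0}, {"slide": [0.004, 0, 0], "roll": 0}, {"slide": [0.006, 0, 0], "roll": 0}, {"slide": [0.006, 0, 0], "roll": 0}])

```text
t: 10.25
eef_pos: [541.8, -172.5, 82.2]
tcp_rot: [-3.142, 0.001, 0.141]
ft_force: [-6.8, -2.2, 1.4]
opening: 0.666
grip_force: 30.0
```

```bash
python3 - <<'E'
from h import *
c=tilt('w9.png'); a=cam('side'); np.savez('s9.npz',**a)
A=cv2.resize(a['color'][190:320,230:380],(520,450),interpolation=cv2.INTER_CUBIC); B=cv2.resize(c['color'][120:330,130:380],(535,450),interpolation=cv2.INTER_CUBIC)
o=np.hstack([A,B]); cv2.imwrite('pics/m9.png',cv2.resize(o,(800,341))[:,:,::-1])
E
```

```text
t 10.25 rack xy -4.2 0.5 z 82.2 yaw 0.141 F [-6.8 -2.2  1.4] M [-0.04  1.42  0.05] open 0.666 30.0
tilt deg -2.0 face x at tip -7.5 3604 4036
150 [48.9 15.2 16.8] 160 [43.4 15.1 16.8] 170 [37.7 14.7 16.8] 180 [31.9 14.6 16.9] 190 [26.1 18.9 16.7] 200 [18.9  0.6 20.4] 210 [11.7 27.6 23.2] 220 None 230 [-2.2  0.2 25.6] 240 [-5.5  0.4 18.2] 250 [-8.   0.3 10. ] 260 [-7.3  0.  -3.1] 270 [ -7.5   0.2 -13.3] 280 [ -7.9   0.1 -22.2] 290 [ -6.2   0.6 -33.4] 300 None 310 None
```

View pics/m9.png

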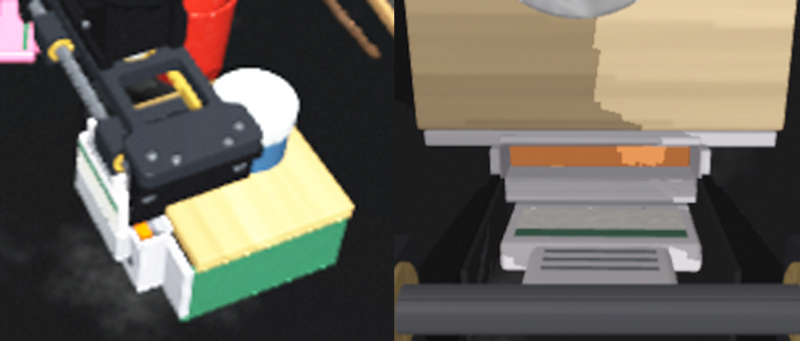

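The holder now stands nearly upright in front of the lip (side view, left; tilt ≈ 0 from the depth). The plate sits about 12.5 mm forward of the tool centre, so the grip is near the pad edge. I'll back off, lift, set the foot in the channel on the spring, regrip centrally and then press.

>>> step_arm(increments=[{"slide": [-0.004, 0, 0], "roll": 0}, {"slide": [-0.005, 0, -0.008], "roll": 0}, {"slide": [-0.005, 0, -0.023], "roll": 0}, {"slide": [-0.005, 0, -0.046], "roll": 0}, {"slide": [-0.005, 0, -0.048], "roll": 0}])

```text
t: 10.98
eef_pos: [538.3, -173.9, 131.3]
tcp_rot: [3.139, -0.003, 0.14]
ft_force: [-1.0, 0.6, -2.3]
opening: 0.666
grip_force: 30.0
```

```bash
python3 - <<'E'
from h import *
c=tilt('w10.png')
E
```

```text
t 10.97 rack xy -7.8 -0.4 z 131.3 yaw 0.14 F [-1.   0.6 -2.3] M [-0.02 -0.03  0.01] open 0.666 30.0
tilt deg 0.1 face x at tip -6.9 3662 3662
150 None 160 None 170 None 180 None 190 None 200 None 210 None 220 None 230 None 240 [-7.  -0.3 21.3] 250 [-6.7 -0.1  7.3] 260 [-6.7  0.3 -4.5] 270 [ -7.2   0.1 -14.1] 280 [ -8.2   0.3 -22. ] 290 [ -7.2   0.8 -32.2] 300 None 310 None
```

Tilt is 0.1°, with the plate centre 12 mm forward of the tool and the foot 46 mm below the tips. Moving over the channel and lowering.

>>> step_arm(increments=[{"slide": [0.011, 0, 0], "roll": 0}, {"slide": [0.021, 0, 0], "roll": 0}, {"slide": [0.021, 0, 0], "roll": 0}, {"slide": [0.021, 0, 0.008], "roll": 0}, {"slide": [0.021, 0, 0.014], "roll": 0}])

```text
t: 11.65
eef_pos: [557.7, -170.5, 114.3]
tcp_rot: [-3.141, 0.001, 0.14]
ft_force: [-0.7, 1.2, -1.3]
opening: 0.662
grip_force: 30.0
```

```bash
python3 - <<'E'
from h import *
c=tilt('w11.png'); a=cam('side'); b=cam('top')
A=cv2.resize(a['color'][180:310,240:370],(400,400),interpolation=cv2.INTER_CUBIC); B=cv2.resize(c['color'][120:330,150:360],(400,400),interpolation=cv2.INTER_CUBIC)
cv2.imwrite('pics/m11.png',np.hstack([A,B])[:,:,::-1])
E
```

```text
t 11.65 rack xy 11.8 0.2 z 114.3 yaw 0.14 F [-0.7  1.2 -1.3] M [ 0.   -0.03 -0.02] open 0.662 30.0
tilt deg 0.0 face x at tip -7.1 3657 3657
150 [47.2  2.  27.2] 160 [36.9  6.3 48.2] 170 [30.3 12.7 48.2] 180 [23.5 11.8 48.4] 190 [16.6 11.6 48.3] 200 [ 9.7 12.6 48.2] 210 [-0.4 -0.1 56.3] 220 None 230 None 240 [-7.2 -0.3 21.6] 250 [-6.9 -0.2  7.7] 260 [-6.9 -0.1 -4.2] 270 [ -7.4   0.1 -13.8] 280 [ -8.4  -0.1 -21.7] 290 [ -7.2   0.8 -32.1] 300 None 310 None
```

View pics/m11.png

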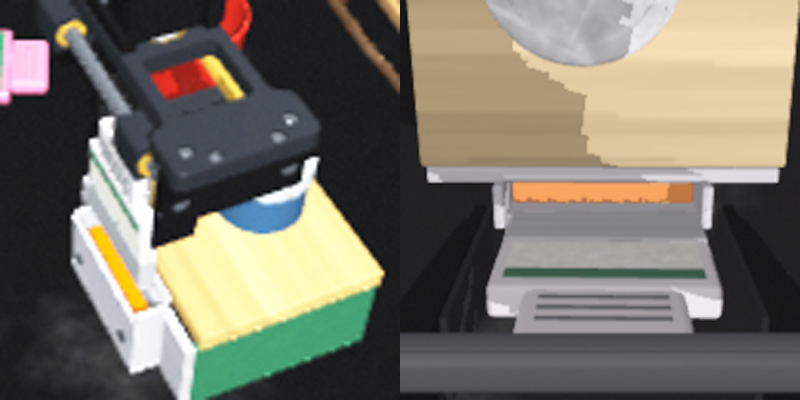

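The foot hovers just over the mouth, aligned in y with the channel (wrist view: the orange bar shows beyond the foot, with cheeks symmetric on both sides). Checking the x-fit numerically from the same picture.

```bash
python3 - <<'E'
from h import *
c=dict(np.load('w11.npz')); s=state(); hsv=cv2.cvtColor(c['color'],cv2.COLOR_RGB2HSV)
v,u=np.mgrid[0:384,0:512]; T=R.from_euler('xyz',s['tcp_rot']).inv().apply(world(c,np.c_[u.ravel(),v.ravel()])-s['eef_pos']).reshape(384,512,3)
for r in range(202,250,2): print(r,np.median(T[r,230:290],0).round(1),np.median(hsv[r,230:290],0).tolist())
for r in (218,222): 
    k=np.where((hsv[r]<[20,256,256]).all(1)&(hsv[r,:,1]>100))[0]; k=k[(k>180)&(k<330)]; print(r,k.min(),k.max(),T[r,k.min()].round(1),T[r,k.max()].round(1))
for r in (234,240):
    k=np.where((T[r,:,2]<40)&(T[r,:,0]<0)&(hsv[r,:,2]>60)&(abs(T[r,:,1])<40))[0]; print(r,k.min(),k.max(),T[r,k.min()].round(1),T[r,k.max()].round(1))
E
```

```text
202 [ 7.9  2.8 49.2] [19.0, 74.0, 213.0]
204 [ 6.5  2.1 49.2] [19.0, 75.0, 207.0]
206 [ 5.1  2.8 49.2] [19.0, 82.5, 167.0]
208 [ 0.5  2.9 58. ] [143.0, 7.0, 152.0]
210 [-0.8  2.9 57.4] [135.0, 9.0, 170.0]
212 [ 0.5  2.8 49.9] [135.0, 8.0, 183.0]
214 [-0.8  2.8 49.5] [132.0, 8.0, 157.0]
216 [-8.3  2.9 65.1] [13.0, 140.0, 222.0]
218 [-9.9  2.9 65.3] [14.0, 154.0, 247.0]
220 [-11.4   3.   65.2] [14.0, 155.0, 247.0]
222 [-13.1   3.   65.4] [14.0, 155.0, 247.0]
224 [-14.6   3.   65.2] [14.0, 157.0, 239.5]
226 [-16.3   3.   65.5] [9.0, 71.5, 158.0]
228 [-18.4   2.2  66.7] [135.0, 9.0, 145.0]
230 [-18.4   2.9  62.9] [132.0, 9.0, 142.0]
232 [-7.5  2.7 34.6] [120.0, 6.0, 134.0]
234 [-7.5  2.7 31.4] [128.0, 8.0, 135.0]
236 [-7.4  2.6 28.3] [128.0, 6.0, 135.0]
238 [-7.5  2.6 25.4] [128.0, 6.0, 134.0]
240 [-7.5  2.6 22.6] [130.0, 6.0, 132.0]
242 [-7.4  2.6 19.6] [128.0, 6.0, 136.0]
244 [-7.5  2.5 17.1] [128.0, 5.0, 146.0]
246 [-8.2  2.5 15.8] [140.0, 5.0, 155.0]
248 [-7.2  2.5 11.2] [17.0, 9.0, 166.0]
218 209 303 [ -9.7 -33.9  64.8] [-9.9 34.7 65.3]
222 209 303 [-13.  -34.1  65.1] [-13.4  35.   66.2]
234 208 306 [ -7.8 -30.1  32.1] [-7.7 32.3 32. ]
240 206 308 [ -7.7 -30.1  23. ] [-7.3 32.1 22.2]
```

The bar's centre (x ≈ -12) matches the plate's centre (-12.5), and y agrees within 1 mm. Lowering into the channel.

>>> step_arm(increments=[{"slide": [0, 0, 0.004], "roll": 0}, {"slide": [0, 0, 0.008], "roll": 0}, {"slide": [0, 0, 0.011], "roll": 0}, {"slide": [0, 0, 0.014], "roll": 0}, {"slide": [0, 0, 0.014], "roll": 0}])

```text
t: 12.42
eef_pos: [558.0, -170.6, 100.9]
tcp_rot: [-3.141, 0.0, 0.14]
ft_force: [-0.4, -0.6, -0.2]
opening: 0.667
grip_force: 30.0
```

>>> step_arm(increments=[{"slide": [0, 0, 0.002], "roll": 0}, {"slide": [0, 0, 0.004], "roll": 0}, {"slide": [0, 0, 0.004], "roll": 0}])

```text
t: 12.8
eef_pos: [558.0, -170.6, 97.0]
tcp_rot: [-3.142, 0.0, 0.14]
ft_force: [0.2, -0.3, -1.7]
opening: 0.668
grip_force: 30.0
```

```bash
python3 - <<'E'
from h import *
c=tilt('w12.png')
E
```

```text
t 12.8 rack xy 12.2 0.1 z 97.0 yaw 0.14 F [ 0.2 -0.3 -1.7] M [ 0.05 -0.02  0.03] open 0.668 30.0
tilt deg -0.0 face x at tip -7.4 3711 3711
150 [51.6  2.   1.3] 160 [43.8  6.8 14.2] 170 [34.1  8.6 31.8] 180 [27.9 15.3 31.7] 190 [21.5 19.8 31.8] 200 [15.1 19.3 31.8] 210 [ 8.6 20.4 31.7] 220 [-1.3  0.1 39.7] 230 None 240 [-7.5  0.2 22.3] 250 [-7.1  0.   8.3] 260 [-7.2  0.  -3.5] 270 [ -7.7   0.1 -13.1] 280 [ -8.7   0.1 -21. ] 290 [ -7.5   0.6 -31.4] 300 None 310 None
```

The foot is in the channel and upright, with no side load. The grip resisted about 0.25 N·m earlier, so pressing 6 N directly is fine. Pressing slowly.

>>> step_arm(increments=[{"slide": [0, 0, 0.002], "roll": 0}, {"slide": [0, 0, 0.004], "roll": 0}, {"slide": [0, 0, 0.006], "roll": 0}, {"slide": [0, 0, 0.008], "roll": 0}, {"slide": [0, 0, 0.009], "roll": 0}])

```text
t: 13.48
eef_pos: [558.2, -170.7, 88.2]
tcp_rot: [3.141, -0.0, 0.14]
ft_force: [0.5, 0.1, 2.3]
opening: 0.669
grip_force: 30.0
```

>>> step_arm(increments=[{"slide": [0, 0, 0.001], "roll": 0}, {"slide": [0, 0, 0.002], "roll": 0}, {"slide": [0, 0, 0.002], "roll": 0}])

```text
t: 13.85
eef_pos: [558.2, -170.7, 86.1]
tcp_rot: [3.141, -0.0, 0.14]
ft_force: [0.6, -0.4, 2.0]
opening: 0.67
grip_force: 30.0
```

```bash
python3 - <<'E'
from h import *
c=tilt('w13.png')
E
```

```text
t 13.85 rack xy 12.3 0.0 z 86.1 yaw 0.14 F [ 0.6 -0.4  2. ] M [ 0.16  0.04 -0.05] open 0.67 30.0
tilt deg -0.1 face x at tip -7.3 3680 3680
150 [ 54.1   0.6 -12.2] 160 [47.9  3.9 -5.3] 170 [36.7 12.8 21. ] 180 [30.8 13.7 20.8] 190 [24.8 18.8 20.9] 200 [18.7 24.2 20.9] 210 [12.7 24.4 20.6] 220 [ 6.2 24.3 20.8] 230 [-0.4 -0.1 21.3] 240 [-7.4  0.2 22.3] 250 [-7.1 -0.   8.3] 260 [-7.1  0.  -3.6] 270 [ -7.7   0.1 -13.2] 280 [ -8.6   0.1 -21.1] 290 [ -7.4   0.6 -31.6] 300 None 310 None
```

>>> step_arm(increments=[{"slide": [0, 0, 0.001], "roll": 0}, {"slide": [0, 0, 0.002], "roll": 0}, {"slide": [0, 0, 0.003], "roll": 0}, {"slide": [0, 0, 0.003], "roll": 0}])

```text
t: 14.4
eef_pos: [558.1, -170.7, 83.1]
tcp_rot: [3.141, -0.0, 0.14]
ft_force: [-0.8, 0.6, 2.5]
opening: 0.669
grip_force: 30.0
```

>>> step_arm(increments=[{"slide": [0, 0, 0.001], "roll": 0}, {"slide": [0, 0, 0.002], "roll": 0}, {"slide": [0, 0, 0.002], "roll": 0}])

```text
t: 14.78
eef_pos: [558.1, -170.7, 81.1]
tcp_rot: [3.141, 0.0, 0.14]
ft_force: [1.0, 0.4, 4.0]
opening: 0.67
grip_force: 30.0
```

```bash
python3 - <<'E'
from h import *
c=tilt('w14.png')
E
```

```text
t 14.78 rack xy 12.2 0.0 z 81.1 yaw 0.14 F [1.  0.4 4. ] M [0.19 0.01 0.01] open 0.67 30.0
tilt deg -0.0 face x at tip -7.3 3704 4301
150 [ 55.1   0.1 -18. ] 160 [ 49.6   2.9 -13. ] 170 [39.7  9.7  8.4] 180 [32.2 15.  15.7] 190 [26.4 18.  15.8] 200 [20.3 22.4 16.1] 210 [14.5 26.  15.6] 220 [ 8.3 27.1 15.6] 230 [-1.5  0.2 23.8] 240 [-7.4  0.2 22.3] 250 [-7.1 -0.2  8.2] 260 [-7.1  0.  -3.6] 270 [ -7.6   0.1 -13.2] 280 [ -8.6   0.1 -21.1] 290 [ -7.4   0.6 -31.5] 300 None 310 None
```

>>> step_arm(increments=[{"slide": [0, 0, 0.001], "roll": 0}, {"slide": [0, 0, 0.002], "roll": 0}, {"slide": [0, 0, 0.002], "roll": 0}])

```text
t: 15.2
eef_pos: [558.1, -170.7, 79.1]
tcp_rot: [3.141, -0.0, 0.14]
ft_force: [0.2, -0.2, 4.3]
opening: 0.667
grip_force: 30.0
```

>>> step_arm(increments=[{"slide": [0, 0, 0.001], "roll": 0}, {"slide": [0, 0, 0.001], "roll": 0}])

```text
t: 15.45
eef_pos: [558.2, -170.7, 78.1]
tcp_rot: [3.141, -0.0, 0.14]
ft_force: [1.0, 0.4, 4.4]
opening: 0.663
grip_force: 30.0
```

>>> step_arm(increments=[{"slide": [0, 0, 0.001], "roll": 0}, {"slide": [0, 0, 0.001], "roll": 0}])

```text
t: 15.7
eef_pos: [558.4, -170.7, 77.7]
tcp_rot: [3.141, -0.001, 0.14]
ft_force: [-0.7, 0.8, 9.9]
opening: 0.665
grip_force: 30.0
```

Fz jumped from 4.4 to 9.9 N at the stop. The steel/plastic boundary (s = 25) sits 16 mm below the tips, so the foot is at about 37-38 mm, which means fully home. A touch more press, then a check.

>>> step_arm(increments=[{"slide": [0, 0, 0.0005], "roll": 0}, {"slide": [0, 0, 0.0005], "roll": 0}, {"slide": [0, 0, 0.0005], "roll": 0}, {"slide": [0, 0, 0.0005], "roll": 0}])

```text
t: 16.2
eef_pos: [558.6, -170.7, 77.6]
tcp_rot: [3.141, -0.001, 0.14]
ft_force: [-0.2, 2.1, 13.4]
opening: 0.666
grip_force: 30.0
```

```bash
python3 - <<'E'
from h import *
c=tilt('w15.png'); a=cam('side')
A=cv2.resize(a['color'][180:310,240:370],(400,400),interpolation=cv2.INTER_CUBIC); B=cv2.resize(c['color'][120:330,150:360],(400,400),interpolation=cv2.INTER_CUBIC)
cv2.imwrite('pics/m15.png',np.hstack([A,B])[:,:,::-1])
E
```

```text
t 16.2 rack xy 12.7 -0.0 z 77.6 yaw 0.14 F [-0.2  2.1 13.4] M [0.6  0.25 0.02] open 0.666 30.0
tilt deg -0.6 face x at tip -7.4 3637 4262
150 [ 55.9  -0.6 -22.5] 160 [ 50.6   1.6 -17.8] 170 [43.1  6.7 -5.8] 180 [33.1 16.4 12.3] 190 [27.4 16.3 12.5] 200 [21.6 22.  12.4] 210 [15.4 28.8 13.1] 220 [ 9.7 28.3 12.2] 230 [ 3.3  0.1 12.7] 240 [-7.7  0.2 22.9] 250 [-7.3  0.   8.7] 260 [-7.2  0.  -3.5] 270 [ -7.6   0.1 -13.3] 280 [ -8.3   0.1 -21.6] 290 [ -7.1   0.7 -32. ] 300 None 310 None
```

View pics/m15.png

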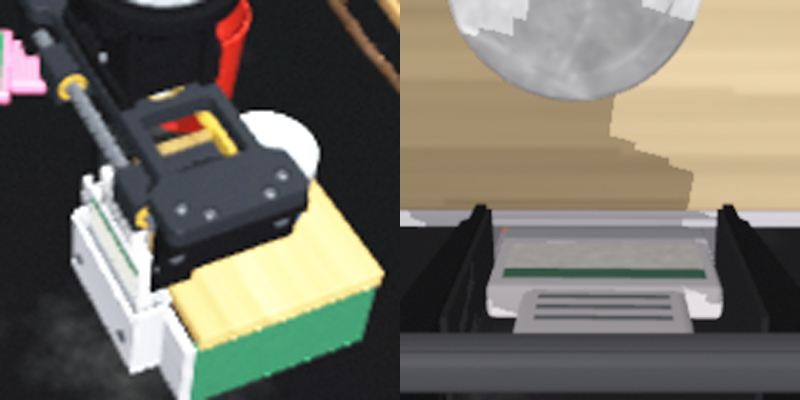

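The holder stands upright behind the lip. The steel foot is fully hidden in the channel, pressed at 13 N on the stop, and the tin is undisturbed. Handing in.

```bash
python3 -c "
from cell import env; print(env.job_done())"
```

```text
the job is handed in; nothing more can be done
None
```

The label holder stands upright behind the lip with its foot fully home against the spring stop, and the arm is still holding it pressed down at about 13 N, ready for the locking screws; the paste tin, cup and tape measure were not touched.

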